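Feed a specimen carton into the empty loading bay

ROBOT

A 6-joint arm with a two-finger parallel gripper is mounted at the origin on the work surface. World frame = base frame: x ahead of the robot, y to its left, z up, the work surface at z = 0. Lengths are in m, angles in rad, forces in N, time in s.
With the tool pointing down it reaches from about 0.3 to 0.825 m from the base axis. Payload 5.4 kg.
Tool frame: the origin (TCP) lies at the very end of the fingers, on their centre line; the grasp point (between the pads) lies 19 mm behind it; z points along the fingers, y is the line along which they close (so a half turn about z gives the same grasp; the last joint's range is limited). The gripper opens to 92 mm and grips with 3 to 60 N. Pads are 20 mm wide; open, the fingers measure 128 mm over their backs; the gripper's body (75 mm by 189 mm) begins 69 mm behind the grasp point.
Start: joints at [-1.477, 0.158, 1.597, -0, 1.386, -0.21], TCP at [0.172, -0.549, 0.215] pointing down, gripper open.
Joint ranges: [-2.91, 2.91], [-0.94, 2.29], [0.18, 2.7], [-1.29, 4.43], [0.17, 2.64], [-3, 3]. Speed limits (rad/s): [2.57, 2.57, 3.14, 3.14, 3.14, 3.14].

INTERFACE

Orientations are given as a rotation vector (axis times angle).
In Python, from workcell import bot gives the robot as it stands. Calls block until the motion is done:
- bot.goto(position, orientation): joint-space move of the TCP to a pose.
- bot.line_to(position, rot=None, max_speed=0.15): straight line of the TCP; rot=None keeps the orientation; max_speed is the mean speed in m/s.
- bot.set_joints(angles): joint-space move.
- bot.set_gripper(opening, newtons=None): opening from 0.0 (shut) to 1.0 (fully open); newtons is the grip in N (None keeps the last); returns when the fingers have stopped.
- bot.hold(seconds).
- bot.inverse_kinematics(position, orientation): joint angles nearest the present ones, or None.
- bot.read_camera(name): name is "scene" or "top" or "wrist"; returns a dict with "pixels" (420x560x3 uint8, blue, green, red), "fx", "fy", "cx", "cy" (pixels), "R" (3x3) and "t" (3): a world point X has camera coordinates R X + t. Camera axes: x right, y down, z forward; pixel columns grow to the right and rows downward; lengths in m; the calibration is good to about 2 mm. A picture is of the moment at which its call begins. There is no depth.
A pose or a line that the arm cannot do raises bot.MotionError and nothing moves.
- bot.job_done(): hands the job in; it is judged then, once.
Readings, each from a call of its own:
- bot.current_clock(): time.
- bot.current_joints(): joint angles.
- bot.current_joint_vel(): joint speeds.
- bot.current_effort(): joint torques, N m.
- bot.current_ee_pos(): TCP position.
- bot.current_tool_rot(): TCP orientation.
- bot.current_contact_force(): force on the tool from outside, world axes, zero at the start.
- bot.current_ft_torque(): the same for the moment, N m.
- bot.current_opening(): opening from 0.0 (shut) to 1.0 (fully open).
- bot.current_grip_force(): force on a finger pad.
Only numpy, scipy, OpenCV 4.12 (cv2) and the standard library are available. Lean on these libraries where they do the work, as an engineer would, in place of code of your own. Each camera call takes 0.05 s, during which the arm holds its last target. There are 200 camera calls.

TASK

One loading bay at the end of the two-lane roller track already holds a carton. Pick up the carton that lies on the bench, set it down lengthwise on the other lane, on the half of the rollers away from the bays, let go, and then push it along the rollers into the empty bay until it is fully home against the stop. Leave the carton that is already in its bay and everything else on the bench where it is.

Things in the scene. Friction and masses are not known exactly. Their poses are not given: they have to be found in the camera images.
- carton: The loose cardboard carton lying upright on the bench in front of the track's open end, 62 mm wide (x), 110 mm long (y), 70 mm high (z), rigid, closed. Origin at the centre of its underside. About 0.4 kg (varies by a third).
- other_carton: A carton just like it, 62 mm wide (x), 110 mm long (y), 70 mm high (z), rigid, closed. Origin at the centre of its underside. It already stands on the rollers inside one of the two bays, up to 10 mm short of the stop; that bay is the occupied one, the other is empty. It must stay.
- track: Fixed aluminium roller track, 240 (x) by 440 mm (y), with two lanes along its y axis, centre lines at x = -75 and +75 mm. Bays at its +y end, open loading end at -y. Origin on the bench below its centre, z up. Side rails of a lane are 78 mm apart, tops 50 mm above the bench (10 mm above the rollers). A carton rides lengthwise between them; either end may lead.
- lane_near (a point): Point on the centre line of the lane nearer the robot, on the roller tops (40 mm above the bench), 100 mm to -y of the track's middle. A lane has 12 passive free-turning steel rollers, 24 mm in diameter, 35 mm apart, y = -192 to +192 mm. Light drag: pushing a carton takes about 1 N and it does not coast far.
- lane_far (a point): The same point of the other lane, farther from the robot.
- bay_a: White gantry, one of two alike, over one lane; mouth to -y, stop plate at +y; yaw as the track. Which lane it stands over and its place along it (12 mm either way) vary. Origin on the bench below its centre. 114 (x) by 145 (y) by 132 mm high. Posts 94 mm apart; stop face at y = +62.5 mm, 46 to 106 mm above the bench. Roof solid for 50 mm from the mouth and 28 mm at the back, open between.
- bay_b: White gantry, one of two alike, over one lane; mouth to -y, stop plate at +y; yaw as the track. Which lane it stands over and its place along it (12 mm either way) vary. Origin on the bench below its centre. 114 (x) by 145 (y) by 132 mm high. Posts 94 mm apart; stop face at y = +62.5 mm, 46 to 106 mm above the bench. Roof solid for 50 mm from the mouth and 28 mm at the back, open between.
- bay_a_home (a point): Point on the lane's centre line in bay_a at roller-top height, axes as the bay: where the origin of a carton that is fully home, touching the stop, comes to be (7.5 mm to +y of the bay's origin, 40 mm above it).
- bay_b_home (a point): Point on the lane's centre line in bay_b at roller-top height, axes as the bay: where the origin of a carton that is fully home, touching the stop, comes to be (7.5 mm to +y of the bay's origin, 40 mm above it).
- bay_a_roof_edge (a point): Middle of the lower front edge of the roof of bay_a, over its mouth, 124 mm above the bench, 84 mm above the rollers; the roof is 8 mm thick. A carton fully home has its rear face 25 mm in (+y) from this edge, so the last push is made with leaning fingers reaching in under the edge.
- bay_b_roof_edge (a point): Middle of the lower front edge of the roof of bay_b, over its mouth, 124 mm above the bench, 84 mm above the rollers; the roof is 8 mm thick. A carton fully home has its rear face 25 mm in (+y) from this edge, so the last push is made with leaning fingers reaching in under the edge.
- screwdriver: Bystander: a loose screwdriver lying on the bench, 220 mm long, handle 26 mm thick. Origin near its middle on the bench, x along its length.
- test_block: Bystander: round steel hardness reference block lying flat, 64 mm diameter, 16 mm high. Origin at the centre of its underside.
- mouse: Bystander: black computer mouse, 100 mm (x) by 60 mm (y) by 32 mm high. Origin at the centre of its underside.
Not all that is in view belongs to the job. What is shaped like the bay_a but turquoise is not meant.

How it is judged:
By the outcome, as a careful person would: the job done as asked, in the order asked, and still so for the second after the job is handed in, with the robot touching nothing.
It also fails if it takes over 48 s, if anything falls off the work surface, if the arm or the gripper's body presses on something with over 40 N, if the wrist force passes 120 N, or if a joint passes its speed limit or range.

## Working session

There is one attempt and no reset: what is moved stays moved. The work goes in short steps, each a Python script; the robot and the scene stay as the last script left them, time stands still between calls to the robot, and variables do not carry over. Pictures are saved under pics/ and viewed, at most 10 in all, crops included, and the job is handed in when it is done.

```bash
mkdir -p pics; ls
python3 - <<'E'
from workcell import bot
import cv2,numpy as np
for n in("scene","top"):
    c=bot.read_camera(n); cv2.imwrite(f"pics/{n}0.png",c["pixels"])
    R=np.array(c["R"]);print(n,c["fx"],c["fy"],c["cx"],c["cy"],np.round(R,3).tolist(),np.round(-R.T@np.array(c["t"]),3))
print(bot.current_clock())
E
```

```text
pics
scene 395.4552191919702 395.4552191919702 285.64850959626733 207.38011868641877 [[0.601, 0.799, 0.001], [0.64, -0.48, -0.6], [-0.479, 0.362, -0.8]] [ 1.056 -0.308  0.826]
top 445.8592877726338 445.8592877726338 277.13977609925456 211.72708354115093 [[-0.003, -1.0, 0.001], [-0.994, 0.003, -0.105], [0.105, -0.001, -0.995]] [ 0.495 -0.003  1.38 ]
0.1
```

View pics/scene0.png

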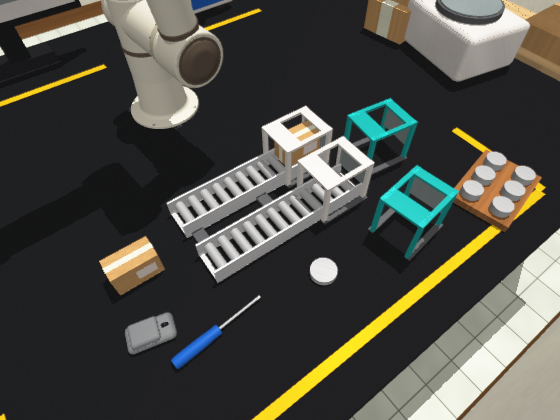

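View pics/top0.png

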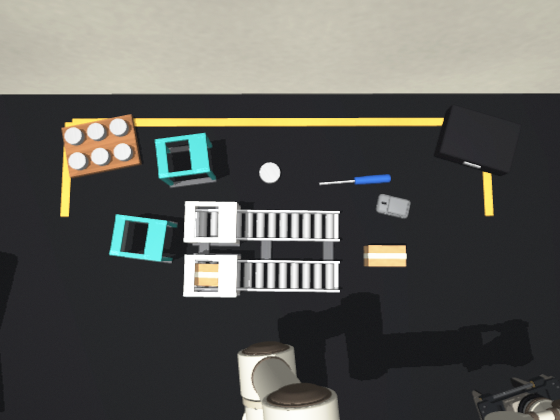

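Candidates for the carton are:
- Loose box, scene (132,265) / top (385,256): it lies in front of the open track end, so this is the one I choose.
- Box inside the near-lane bay, scene (295,143) / top (210,275): `other_carton`, must stay.
- Box at the back, scene (388,18): background.

The white bay at top (211,223), on the far lane, is empty. The turquoise gantries at (184,155) and (142,237) are decoys.

```bash
cat > h.py <<'E'
from workcell import bot
import cv2,numpy as np
def ray(c,uv,z):
    R=np.array(c["R"]);o=-R.T@np.array(c["t"])
    uv=np.atleast_2d(uv).astype(float)
    d=np.c_[(uv[:,0]-c["cx"])/c["fx"],(uv[:,1]-c["cy"])/c["fy"],np.ones(len(uv))]@R
    return (o+d*((z-o[2])/d[:,2])[:,None])[:,:2]
def proj(c,X):
    p=np.atleast_2d(X)@np.array(c["R"]).T+np.array(c["t"]);return np.c_[c["fx"]*p[:,0]/p[:,2]+c["cx"],c["fy"]*p[:,1]/p[:,2]+c["cy"]]
E
python3 - <<'E'
from h import *
c=bot.read_camera("top");im=c["pixels"];hsv=cv2.cvtColor(im,cv2.COLOR_BGR2HSV)
def blobs(m,x0,x1,y0,y1,z,name,amin=60):
    mm=np.zeros_like(m);mm[y0:y1,x0:x1]=m[y0:y1,x0:x1]
    for k in cv2.findContours(mm,cv2.RETR_EXTERNAL,cv2.CHAIN_APPROX_NONE)[0]:
        if cv2.contourArea(k)<amin: continue
        w=ray(c,k[:,0],z).astype(np.float32); r=cv2.minAreaRect(w)
        print(name,cv2.boundingRect(k),"ctr",np.round(r[0],4),"size",np.round(r[1],4),"ang",round(r[2],2))
V=hsv[...,2]
bright=((V>90)*255).astype(np.uint8)
blobs(bright,350,420,235,275,.07,"carton")
rail=((V>150)&(hsv[...,1]<60)).astype(np.uint8)*255
blobs(rail,150,350,195,305,.05,"track z.05")
roof=((V>215)&(hsv[...,1]<40)).astype(np.uint8)*255
blobs(roof,150,242,195,305,.132,"roof")
a=cv2.resize(im[190:310,150:430],None,fx=2.8,fy=2.8,interpolation=cv2.INTER_CUBIC);cv2.imwrite("pics/crop1.png",a)
print(a.shape)
E
```

```text
carton (364, 245, 43, 22) ctr [ 0.5034 -0.3195] size [0.1237 0.0611] ang 89.84
track z.05 (183, 254, 157, 43) ctr [0.4475 0.043 ] size [0.4609 0.123 ] ang 89.83
track z.05 (183, 201, 157, 49) ctr [0.5935 0.0431] size [0.465  0.1441] ang 89.01
roof (183, 255, 54, 42) ctr [0.4494 0.183 ] size [0.146  0.1126] ang 89.83
roof (184, 201, 53, 42) ctr [0.5989 0.1844] size [0.145  0.1152] ang 88.37
(336, 784, 3)
```

View pics/crop1.png

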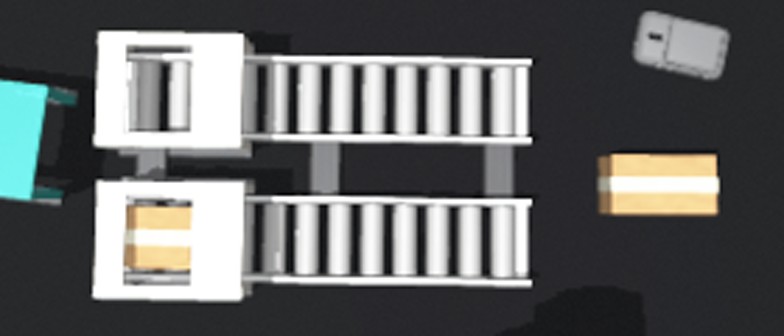

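The crop confirms the choice. The loose carton is at crop (660,185), the lower (near) bay holds the other carton at (160,237), and the upper (far) bay is empty. Roof sizes (146×113 mm) and spacing (150 mm) match the given dimensions. Next I move above the carton and the lane to refine with the wrist camera.

```bash
cat >> h.py <<'E'
from scipy.spatial.transform import Rotation as Ro
def ori(th=0,yaw=0,flip=False):
    z=np.array([0,np.sin(th),-np.cos(th)]);y=np.array([1.,0,0])*(-1 if flip else 1)
    M=np.c_[np.cross(y,z),y,z]
    return (Ro.from_euler('z',yaw)*Ro.from_matrix(M)).as_rotvec()
E
python3 - <<'E'
from h import *
print(Ro.from_rotvec(bot.current_tool_rot()).as_matrix().round(2).tolist())
for f in(0,1):
    for p,t in(((.503,-.327,.25),0),((.503,-.327,.03),0),((.599,-.08,.25),0),((.599,-.08,.07),0),((.599,-.16,.06),.7),((.599,.125,.06),.7)):
        q=bot.inverse_kinematics(p,ori(t,0,f));print(f,p,t,None if q is None else np.round(q,2))
f=bot.inverse_kinematics((.503,-.327,.25),ori(0,0,0)) is None
bot.goto((.599,-.05,.30),ori(0,0,f))
c=bot.read_camera("wrist");cv2.imwrite("pics/w1.png",c["pixels"]);np.save("w1.npy",c,allow_pickle=True)
bot.goto((.503,-.327,.25),ori(0,0,f))
c=bot.read_camera("wrist");cv2.imwrite("pics/w2.png",c["pixels"]);np.save("w2.npy",c,allow_pickle=True)
print(f,bot.current_ee_pos(),bot.current_clock(),-np.array(c["R"]).T@c["t"])
E
python3 -c "
import cv2,numpy as np
a=np.vstack([cv2.imread('pics/w1.png'),cv2.imread('pics/w2.png')]);
a=np.hstack([cv2.imread('pics/w1.png'),cv2.imread('pics/w2.png')]);cv2.imwrite('pics/w12.png',cv2.resize(a,(800,300)))"
```

```text
[[0.95, 0.3, -0.0], [0.3, -0.95, 0.0], [0.0, -0.0, -1.0]]
0 (0.503, -0.327, 0.25) 0 [-0.78  0.2   1.48 -0.    1.46 -0.78]
0 (0.503, -0.327, 0.03) 0 [-0.78  0.43  1.66 -0.    1.06 -0.78]
0 (0.599, -0.08, 0.25) 0 [-0.33  0.21  1.47 -0.    1.46 -0.33]
0 (0.599, -0.08, 0.07) 0 [-0.33  0.38  1.63 -0.    1.13 -0.33]
0 (0.599, -0.16, 0.06) 0.7 [-0.72  0.72  1.33  0.5   1.6  -0.84]
0 (0.599, 0.125, 0.06) 0.7 [-0.34  0.51  1.65  0.68  1.32 -0.63]
1 (0.503, -0.327, 0.25) 0 [-0.78  0.2   1.48 -0.    1.46  2.36]
1 (0.503, -0.327, 0.03) 0 [-0.78  0.43  1.66 -0.    1.06  2.36]
1 (0.599, -0.08, 0.25) 0 [-0.33  0.21  1.47 -0.    1.46  2.81]
1 (0.599, -0.08, 0.07) 0 [-0.33  0.38  1.63 -0.    1.13  2.81]
1 (0.599, -0.16, 0.06) 0.7 [-0.72  0.72  1.33  0.5   1.6   2.3 ]
1 (0.599, 0.125, 0.06) 0.7 [-0.34  0.51  1.65  0.68  1.32  2.51]
False [ 0.50384818 -0.32594508  0.25044322] 3.75 [ 0.50366775 -0.24476483  0.42082471]
```

View pics/w12.png

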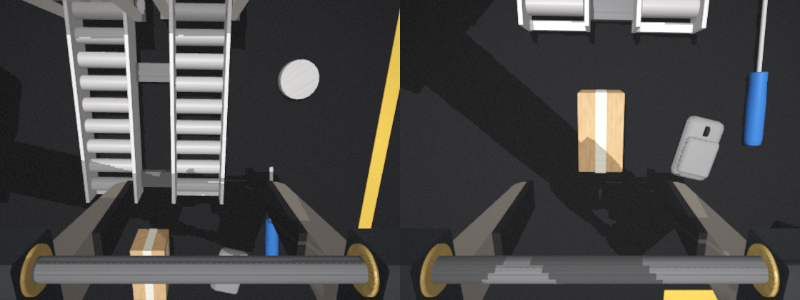

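In the two wrist views, the left one shows both lanes, with the far lane at half-scale columns 172–228 and its open end at row ~203. The right one shows the carton's top face at columns 577–624, rows 93–172. Next I extract metric edges.

Run:
```python
from h import *
w1=np.load("w1.npy",allow_pickle=True).item();w2=np.load("w2.npy",allow_pickle=True).item()
def prof(c,P):
    uv=proj(c,P).astype(np.float32);return cv2.remap(cv2.cvtColor(c["pixels"],cv2.COLOR_BGR2HSV)[...,2],uv[:,0].reshape(1,-1),uv[:,1].reshape(1,-1),cv2.INTER_LINEAR)[0]
xs=np.arange(.52,.68,.0005)
print("rails z.05")
for y in np.arange(-.16,.06,.0115):
    v=prof(w1,np.c_[xs,np.full_like(xs,y),np.full_like(xs,.05)])>120
    e=np.flatnonzero(np.diff(np.r_[0,v,0]));print(round(y,3),[(round(xs[a],3),round(xs[min(b,len(xs)-1)],3)) for a,b in zip(e[::2],e[1::2])])
ys=np.arange(-.23,-.12,.0005)
for x in(.553,.5565,.5575,.64,.645):
    v=prof(w1,np.c_[np.full_like(ys,x),ys,np.full_like(ys,.05)])>120
    print("end",x,ys[np.argmax(v)].round(4) if v.any() else None)
h=cv2.cvtColor(w2["pixels"],cv2.COLOR_BGR2HSV);V=h[...,2]
m=np.zeros_like(V);m[110:260,230:330]=((V>70)[110:260,230:330])*255
m=cv2.morphologyEx(m,cv2.MORPH_OPEN,np.ones((5,5)))
k=max(cv2.findContours(m,0,1)[0],key=cv2.contourArea);r=cv2.minAreaRect(ray(w2,k[:,0],.07).astype(np.float32));print(cv2.boundingRect(k),r,cv2.boxPoints(r).round(4).tolist())
```

```text
rails z.05
-0.16 [(np.float64(0.551), np.float64(0.558)), (np.float64(0.559), np.float64(0.633)), (np.float64(0.634), np.float64(0.641))]
-0.148 [(np.float64(0.551), np.float64(0.558)), (np.float64(0.559), np.float64(0.632)), (np.float64(0.634), np.float64(0.641))]
-0.137 [(np.float64(0.551), np.float64(0.558)), (np.float64(0.634), np.float64(0.641))]
-0.125 [(np.float64(0.551), np.float64(0.558)), (np.float64(0.559), np.float64(0.642))]
-0.114 [(np.float64(0.551), np.float64(0.558)), (np.float64(0.559), np.float64(0.641))]
-0.102 [(np.float64(0.551), np.float64(0.558)), (np.float64(0.633), np.float64(0.642))]
-0.091 [(np.float64(0.551), np.float64(0.642))]
-0.079 [(np.float64(0.551), np.float64(0.559)), (np.float64(0.559), np.float64(0.642))]
-0.068 [(np.float64(0.552), np.float64(0.561)), (np.float64(0.633), np.float64(0.642))]
-0.056 [(np.float64(0.552), np.float64(0.642))]
-0.045 [(np.float64(0.552), np.float64(0.559)), (np.float64(0.56), np.float64(0.643))]
-0.033 [(np.float64(0.552), np.float64(0.559)), (np.float64(0.634), np.float64(0.643))]
-0.022 [(np.float64(0.552), np.floa
[... 259 characters left out ...]
4(0.643))]
0.024 [(np.float64(0.52), np.float64(0.643))]
0.036 [(np.float64(0.52), np.float64(0.561)), (np.float64(0.635), np.float64(0.644))]
0.047 [(np.float64(0.52), np.float64(0.561)), (np.float64(0.562), np.float64(0.644))]
0.059 [(np.float64(0.554), np.float64(0.56)), (np.float64(0.562), np.float64(0.644))]
end 0.553 -0.1845
end 0.5565 -0.1835
end 0.5575 -0.1705
end 0.64 -0.185
end 0.645 None
(248, 125, 67, 118) ((0.5053834915161133, -0.31930646300315857), (0.11486643552780151, 0.06268669664859772), 89.864013671875) [[0.4738999903202057, -0.3767000138759613], [0.5365999937057495, -0.376800000667572], [0.536899983882904, -0.26190000772476196], [0.4742000102996826, -0.26179999113082886]]
```

Rail width is 90 mm (78 + 2×6, as specified). The far lane centre runs x≈0.5961 at y=-0.16 to 0.599 at y=0.06, so yaw is about -0.0125, and the open end is at y≈-0.185. The carton measures 62.7 mm wide (62 given), centred near (0.505,-0.322). Now I grasp, lift and place.

```bash
python3 - <<'E'
from h import *
P=lambda s:print(s,np.round(bot.current_ee_pos(),4),"F",np.round(bot.current_contact_force(),1),"grip",round(bot.current_grip_force(),1),"op",round(bot.current_opening(),3),"t",round(bot.current_clock(),2))
o=ori(0,-.0025)
bot.set_gripper(1.0)
bot.line_to((.5048,-.322,.10),o,.2)
bot.line_to((.5048,-.322,.032),None,.1);P("down")
bot.set_gripper(0.0,25);P("grip")
bot.line_to((.5048,-.322,.13),None,.12);P("lift")
ol=ori(0,-.0125)
bot.line_to((.5971,-.075,.13),ol,.2);P("over")
c=bot.read_camera("top");cv2.imwrite("pics/top2.png",c["pixels"])
c=bot.read_camera("wrist");cv2.imwrite("pics/w3.png",c["pixels"])
E
python3 -c "
import cv2,numpy as np
a=np.hstack([cv2.imread('pics/w3.png'),cv2.imread('pics/top2.png')]);cv2.imwrite('pics/c3.png',cv2.resize(a,(800,300)))"
```

```text
down [ 0.5053 -0.3225  0.0327] F [ 0.3 -0.3  0.3] grip 0.0 op 0.999 t 5.7
grip [ 0.505  -0.3221  0.0323] F [0.4 0.1 1. ] grip 25.0 op 0.672 t 6.26
lift [ 0.5041 -0.3214  0.1288] F [ 0.1 -0.1 -4.3] grip 25.0 op 0.674 t 7.22
over [ 0.5969 -0.0759  0.13  ] F [-1.4 -0.2 -3.4] grip 25.0 op 0.676 t 8.69
```

View pics/c3.png

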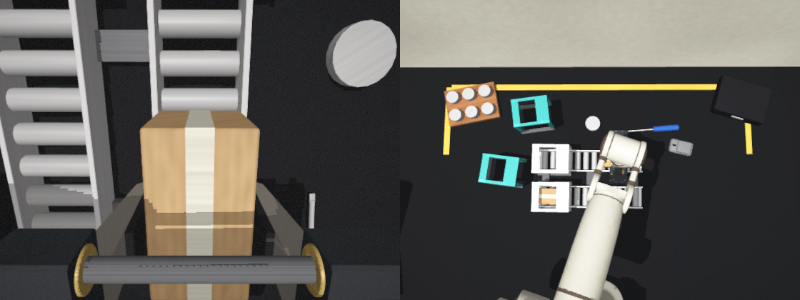

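The wrist view shows the carton (columns 142–258) held square and centred over the far lane. Opening 0.674×92 = 62 mm and the 4 N weight both match. Next I lower and release.

Run:
```python
from h import *
P=lambda s:print(s,np.round(bot.current_ee_pos(),4),"F",np.round(bot.current_contact_force(),1),"grip",round(bot.current_grip_force(),1),"op",round(bot.current_opening(),3),"t",round(bot.current_clock(),2))
bot.line_to((.5971,-.075,.080),None,.12);P("a")
z=.076
while z>.068:
    bot.line_to((.5971,-.075,z),None,.04);f=bot.current_contact_force();print(z,np.round(f,1))
    if f[2]>0: break
    z-=.001
P("b")
bot.set_gripper(1.0);bot.hold(.2);P("open")
bot.line_to((.5971,-.075,.17),None,.15);P("up")
bot.line_to((.596,-.14,.20),None,.2)
c=bot.read_camera("wrist");cv2.imwrite("pics/w4.png",c["pixels"]);np.save("w4.npy",c,allow_pickle=True)
h=cv2.cvtColor(c["pixels"],cv2.COLOR_BGR2HSV);m=cv2.inRange(h,(5,60,60),(25,255,255))
m=cv2.morphologyEx(m,cv2.MORPH_CLOSE,np.ones((25,25)))
for k in cv2.findContours(m,0,1)[0]:
    if cv2.contourArea(k)>800:
        r=cv2.minAreaRect(ray(c,k[:,0],.11).astype(np.float32));print(cv2.boundingRect(k),np.round(r[0],4),np.round(r[1],4),r[2])
```

```text
a [ 0.5973 -0.0752  0.0803] F [ 0.8  0.5 -3.2] grip 25.0 op 0.671 t 9.36
0.076 [ 0.2  0.2 -3.8]
0.075 [ 0.9  0.2 -3.8]
0.074 [-0.3  0.4 -4.2]
0.073 [-0.4  0.4 -4. ]
0.072 [-0.8  0.3 -1.3]
0.071 [-3.4  1.3  5.5]
b [ 0.5974 -0.0751  0.0723] F [-3.4  1.3  5.5] grip 25.0 op 0.673 t 10.86
open [ 0.5971 -0.075   0.071 ] F [-0.6  0.2 -1.2] grip 0.0 op 0.996 t 11.67
up [ 0.5964 -0.0748  0.1688] F [-0.6  0.5  0.3] grip 0.0 op 1.0 t 12.47
(485, 341, 47, 79) [ 0.7877 -0.2826] [0.0314 0.0876] 18.223731994628906
(28, 341, 46, 79) [ 0.3998 -0.2786] [0.0877 0.0313] 70.41002655029297
(233, 42, 96, 165) [ 0.5973 -0.0734] [0.109  0.0618] 89.26412200927734
```

View pics/w4.png

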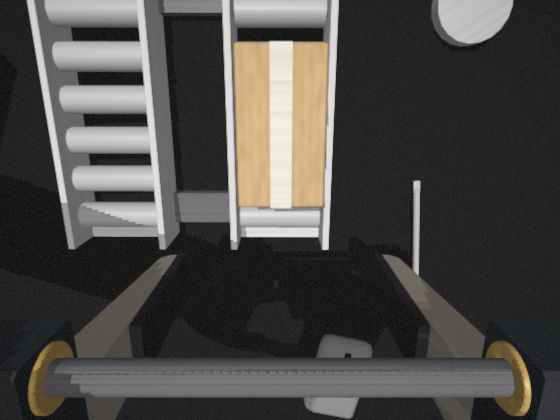

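The view shows the carton seated between the far-lane rails (columns 235–327, rows 42–207) and released. It measures 109×62 mm centred at (0.597,-0.073), yaw within 1°. Now I push with closed fingers leaning 40°.

```bash
cat >> h.py <<'E'
TH=np.deg2rad(40)
def tcp(yc,zc=.072):  # TCP so that the leading finger corner is at yc on the far lane's centre line
    y=yc-.010*np.cos(TH);return (.5972+.0125*(y+.05),y,zc-.010*np.sin(TH))
E
python3 - <<'E'
from h import *
P=lambda s:print(s,np.round(bot.current_ee_pos(),4),"F",np.round(bot.current_contact_force(),1),"t",round(bot.current_clock(),2))
o=ori(TH,-.0125)
bot.set_gripper(0.0)
bot.goto((.596,-.19,.20),o);P("tilt")
bot.line_to(tcp(-.16),None,.15);P("low")
bot.line_to(tcp(-.125),None,.05);P("touch")
bot.line_to(tcp(.105),None,.07);P("pushed")
c=bot.read_camera("scene");cv2.imwrite("pics/s5.png",cv2.resize(c["pixels"][90:260,150:400],None,fx=3,fy=3,interpolation=cv2.INTER_CUBIC))
E
```

```text
tilt [ 0.5956 -0.1917  0.1989] F [0.4 0.3 0.4] t 14.93
low [ 0.5965 -0.1682  0.0668] F [ 0.6  0.1 -0.4] t 15.99
touch [ 0.5961 -0.1326  0.0656] F [ 0.5 -0.8  0.6] t 16.84
pushed [0.5991 0.0972 0.0656] F [ 0.2 -0.7 -0.4] t 20.27
```

View pics/s5.png

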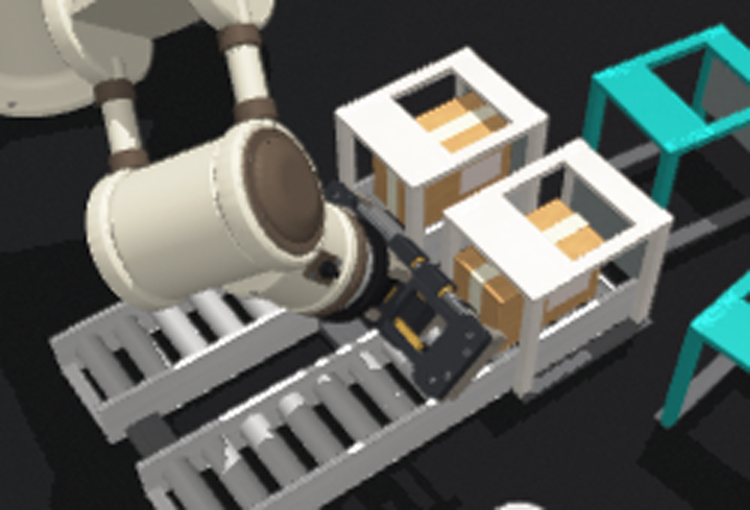

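The carton is sliding straight into the far bay (carton at crop (520,280)) with the fingers clear of the roof edge and posts. Next I finish in small steps, watching the force.

Run:
```python
from h import *
y=.105
while y<.150:
    y+=.002
    bot.line_to(tcp(y),None,.03);bot.hold(.1);f=bot.current_contact_force();p=bot.current_ee_pos()
    print(round(y,3),np.round(p[1]+.0077,4),np.round(f,1))
    if f[1]<-4: break
print(bot.current_clock())
c=bot.read_camera("top");cv2.imwrite("pics/top5.png",cv2.resize(c["pixels"][190:310,150:350],None,fx=4,fy=4,interpolation=cv2.INTER_CUBIC))
```

```text
0.107 0.1072 [ 0.1 -0.3  1. ]
0.109 0.1092 [ 0.4 -0.2  0.4]
0.111 0.1111 [ 0.4 -0.4  0.2]
0.113 0.1131 [ 0.7 -0.1  0.3]
0.115 0.1151 [ 0.2 -0.2  0.4]
0.117 0.1171 [-0.   0.2  0.1]
0.119 0.1191 [ 0.5 -0.9 -0. ]
0.121 0.1212 [-0.3  0.1 -0.9]
0.123 0.1232 [-0.7  0.9  0.5]
0.125 0.1251 [ 0.9 -0.2  0.2]
0.127 0.1271 [0.6 0.5 0.3]
0.129 0.1291 [ 0.6 -0.7 -0.8]
0.131 0.1311 [-0.3  0.5 -1.1]
0.133 0.1331 [ 0.4 -0.  -0.7]
0.135 0.1351 [1.1 0.3 0. ]
0.137 0.1371 [1.  0.8 0.1]
0.139 0.139 [-0.2 -1.6 -0.2]
0.141 0.1398 [-1.  -5.7  1.1]
26.625
```

Firm contact (5.7 N) came at rear face y≈0.139, against 0.137 expected for home. I back out and check.

Run:
```python
from h import *
bot.line_to(tcp(.142),None,.02);bot.hold(.2);print(np.round(bot.current_ee_pos(),4),np.round(bot.current_contact_force(),1))
bot.line_to(tcp(.13),None,.04)
bot.line_to(tcp(-.02),None,.12)
x,y,z=tcp(-.06);bot.line_to((x,y,.20),None,.15)
c=bot.read_camera("wrist")
bot.goto((.45,-.25,.30),ori(0));print(np.round(bot.current_contact_force(),1),bot.current_clock())
s=bot.read_camera("scene")["pixels"][90:260,220:400];t=bot.read_camera("top")["pixels"][190:310,150:290]
f=lambda a:cv2.resize(a,(400,int(a.shape[0]*400/a.shape[1])),interpolation=cv2.INTER_CUBIC)[:342]
a=f(s);b=f(t);b=cv2.copyMakeBorder(b,0,max(0,len(a)-len(b)),0,0,cv2.BORDER_CONSTANT)
cv2.imwrite("pics/fin.png",np.hstack([a[:len(b)],b[:len(a)]]))
```

```text
[0.6003 0.1323 0.0655] [-0.6 -9.2  1.5]
[ 1.1  0.1 -0.1] 31.0833
```

View pics/fin.png

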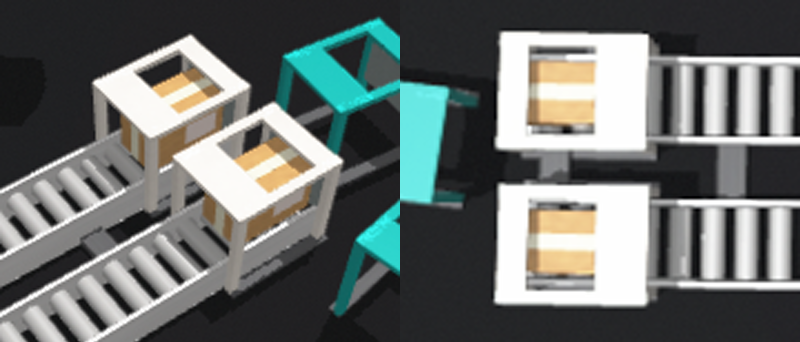

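Both cartons stand inside their bays: the pushed one fills the far bay's roof opening to the back at (560,92), and the other is unmoved at (560,240). The finger stalled at y≈0.140 while force rose to 9 N, so the carton is against the stop.

```bash
python3 -c "
from workcell import bot
print(bot.job_done())"
```

```text
the job is handed in; nothing more can be done
None
```

The carton was set down on the far lane, released and pushed home against the stop of the empty bay, and the job was handed in just after 31 s, with the other carton unmoved in its bay and no other object touched.

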